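Hold the colour reader on the ringed spot of a proof

ROBOT

A 7-joint arm with a two-finger parallel gripper is mounted at the origin on the work surface; the furniture and walls round the work are solid. World frame = base frame: x ahead of the robot, y to its left, z up, the work surface at z = 0. Lengths are in mm, angles in rad, forces in N, time in s.
With the tool pointing down it reaches from about 400 to 875 mm from the base axis. Payload 4.4 kg.
Tool frame: the origin (TCP) lies where the fingers leave the gripper's body, on its centre line; the fingertips stand 73 mm ahead of it and the grasp point (between the pads) lies 54 mm ahead of it; z points along the fingers, y is the line along which they close (so a half turn about z gives the same grasp; the last joint's range is limited). The gripper opens to 85 mm and grips with 20 to 120 N. Pads are 22 mm wide; open, the fingers measure 114 mm over their backs; the gripper's body (76 mm by 85 mm) begins 54 mm behind the grasp point. The pads swing forward as they close: fully open they stand 13 mm farther back than shut.
Start: joints at [1.137, 0.628, 0.038, 1.517, -0.027, 0.996, -0.02], TCP at [233.742, -606.533, 303.913] pointing down, gripper open.
Joint ranges: [-3.06, 3.06], [-0.37, 2.12], [-1.25, 1.32], [0.18, 2.47], [-1.1, 4.24], [0.23, 1.98], [-2.94, 2.94]. Speed limits (rad/s): [2.57, 2.57, 3.14, 3.14, 3.14, 3.14, 3.14].

INTERFACE

Orientations are given as [roll, pitch, yaw] about the fixed x, y, z axes, in that order (R = Rz(yaw) Ry(pitch) Rx(roll)).
In Python, from cell import ctrl gives the robot as it stands.
- The arm moves only by the tool send_rows, never from a script. Its argument "rows" is a list that holds one entry, the list of rows, each a list of 6 numbers: the shift along the tool's x, y, z in cm, then the turn, a rotation vector about the tool's x, y, z in rad. In form: [[[tx, ty, tz, wx, wy, wz], ...]]. A call has 1 to 10 rows; each row is the pose to reach, as a shift and turn from the pose commanded when the call began, along the tool's axes at that moment; what a row does not reach only later rows make up. A row lasts 1/10 s, in which the tool goes at most 50 mm and 8.59 degrees, less where a joint would pass 70% of its speed; a pose out of reach is approached as far as the arm can. A call with a gripper value outside its range is refused whole. "grip" is the closure in counts, from 0 (fully open) to 255 (shut), set as the call begins (left out, the last holds). The fingers move at their own pace and stop on an object; the grip force is fixed at half the most. Time passes only in rows, so rows that repeat a pose let the fingers close. It gives the time, the measured TCP pose, the force, the opening and the grip force at its end, in the units of the state.
- ctrl.read_state(): the state, without advancing time (a new reading comes with each control period).
- ctrl.get_image(name): name is "side" or "top"; returns a dict with "pixels" (384x512x3 uint8, red, green, blue), "fx", "fy", "cx", "cy" (pixels), "D" ([k1, k2, p1, p2, k3] as OpenCV has them; the pictures are not rectified), "extrinsics" (4x4, takes a point from camera to world coordinates). Camera axes: x right, y up, looking along -z (the intrinsics and any distortion apply to the point x, -y, -z); pixel columns grow to the right and rows downward; lengths in mm; the calibration is good to about 2 mm. A picture is of the moment at which its call begins. There is no depth.
- ctrl.finish_job(): hands the job in; it is judged then, once.
The state is a dict: "clock": time; "qpos": joint angles; "qd": joint speeds; "tau": joint torques, N m; "eef_pos": TCP position; "tool_rot": TCP orientation; "force": force on the tool from outside, world axes, zero at the start; "torque": the same for the moment, N m; "width": finger opening in mm; "gripper_force": force on a finger pad.
Only numpy, scipy, OpenCV 4.12 (cv2) and the standard library are available. Lean on these libraries where they do the work, as an engineer would, in place of code of your own. Each camera call takes 0.05 s, during which the arm holds its last target. There are 200 camera calls.

TASK

First take the eraser off the sloping proof stand and lay it flat on the bare desk. Then lift the colour reader out of its dock and hold its spring nose on the ringed spot of the proof, centred and square to the sloping face, pressing gently so that the nose is about half way in. Finish while still holding it there, and leave the other things on the desk where they are.

Things in the scene. Friction and masses are not known exactly. Their poses are not given: they have to be found in the camera images.
- stand: fixed wooden stand; its sloping board (138 mm down the slope, 180 mm across, 8 mm thick) bears a printed proof: a teal field below a row of colour patches. Origin: centre of the sloping face, 52 mm above the desk; z: the face's outward normal, 0.30 rad (17 degrees) from vertical; x up the slope, y across. The slope faces roughly to the robot. A ledge along the lower edge stands 5 mm proud
- spot (a point): centre of the ringed spot on the sloping face: a printed white ring, 34 mm outside and 24 mm inside diameter, with a small white dot at its centre, on the teal field; flat on the board, not felt; z is the normal of the face. It lies somewhere on the teal field, up to 50 mm from the stand's origin in y and 30 mm in x
- eraser: eraser in a blue paper sleeve, loose, lying on the sloping face over the ringed spot. 21 mm (x) by 45 mm (y) by 12 mm (z), about 20 g; origin at the centre of its underside, z up through its thickness
- dock: fixed black round dock: a tube of 50 mm outside diameter, 60 mm high, on a round foot of 81 mm diameter and 6 mm height; origin at the centre of its underside on the desk. The reader stands in its bore, 1.5 mm loose all round, and lifts straight up; the neck goes 27 mm into the bore and the nose 45 mm
- reader: handheld colour reader, loose, about 155 g, upright in the dock. Origin: tip of the nose when fully out, 15 mm above the desk in the dock; z from nose to top. From the tip: black nose, 16 mm diameter (z 0 to 18 mm), grey neck 26 mm (to 45), black collar 42 mm (to 55) resting on the dock's rim, white grip 42 mm in x by 30 mm in y (to 126). Grasp across the 30 mm, about 95 mm above the tip
- nose_tip (a point): centre of the flat face of the spring nose, 16 mm in diameter; its z runs along the reader, and it moves with the nose
- nose (a joint): how far the spring nose is pushed into the reader, in m: 0 fully out, 0.010 fully in. The spring pushes with 1.5 N at the start and 0.5 N more for each mm (4 N half way in, 6.5 N fully in)
- stone_finial: bystander: white stone ornament on a black foot, 90 x 89 x 178 mm, loose; origin at the centre of its underside
- card_holder: bystander: brass card stand, 46 x 100 x 60 mm, loose; origin at the centre of its underside
- sticky_pad: bystander: yellow note pad, 76 x 76 x 12 mm, loose; origin at the centre of its underside
- usb_stick: bystander: black USB stick with a metal plug, 18 x 50 x 8 mm, loose; origin at the centre of its underside
- binder_clip: bystander: black binder clip, 32 x 34 x 16 mm, loose; origin at the centre of its underside. To its left, 0.28 to 0.38 m ahead of the robot, a black stapler 60 mm high is fixed to the desk

How it is judged (in metres and radians):
On the way, in this order (a step that is already met when the one before it is completed fails the run):
1. the eraser lies flat and still on the desk, off the stand and let go, before the reader leaves its dock (height (world z) of eraser below 0.006 m and angle between eraser's own z axis and vertical below 0.15 rad and contact force between eraser and stand below 0.05 N and contact force between eraser and the fingers below 0.05 N and linear speed of eraser below 0.02 m/s and z of reader in the frame of dock below 0.03 m), for 0.2 s.
2. the reader has been lifted clear of its dock (z of reader in the frame of dock above 0.066 m and contact force between reader and dock below 0.05 N), for 0.1 s.
At the end, for the whole second after the job is handed in: Reader held still in the fingers, nose face within 7 mm of the spot's centre, axis within 0.12 rad of the face's normal, nose in by 2.5 to 8 mm, 1.5 to 8 N on the stand. Eraser flat (0.15 rad) and still on the desk, touching neither stand nor fingers (distance between nose_tip and spot below 0.007 m and angle between the z axis of reader and the z axis of stand, either way round below 0.12 rad and value of joint nose between 0.0025 and 0.008 m and contact force between reader and stand between 1.5 and 8 N and contact force between the fingers and reader above 2 N and contact force between reader and eraser below 0.05 N and linear speed of each of reader, eraser below 0.02 m/s and height (world z) of eraser below 0.006 m and angle between eraser's own z axis and vertical below 0.15 rad and contact force between eraser and stand below 0.05 N and contact force between eraser and the fingers below 0.05 N); the arm keeps its last pose, push and grip.
It fails at once if the reader is pushed against the stand with more than 20 N (contact force between reader and stand above 20 N).
It fails at once if a bystander is moved by more than 20 mm (distance of any of stone_finial, card_holder, sticky_pad, usb_stick, binder_clip from where it was at the start of the episode above 0.02 m).
It also fails if it takes over 59 s, if anything falls off the work surface, if the arm or the gripper's body presses on something with over 40 N, if the wrist force passes 120 N, or if a joint passes its speed limit or range.

## Working session

There is one attempt and no reset: what is moved stays moved. The work goes in short steps, Python scripts to look and compute and a tool call to move; the robot and the scene stay as the last step left them, time stands still between calls to the robot, and variables do not carry over. Pictures are saved under pics/ and viewed, at most 14 in all, crops included, and the job is handed in when it is done.

Besides the shell and the picture viewer there is one more tool, called after "Emit:" by a JSON object that holds its "name" and its "arguments". send_rows: Moves the arm, as the interface text tells. Its arguments: {"type":"object","properties":{"rows":{"type":"array","items":{"type":"array","items":{"type":"array","items":{"type":"number"}}}},"grip":{"type":"number"}},"required":["rows"]}

```bash
mkdir -p pics; cat > h.py <<'E'
import numpy as np,cv2,pickle
from scipy.spatial.transform import Rotation as R
def snap(ctrl,n,tag):
    im=ctrl.get_image(n); pickle.dump(im,open(f'pics/{tag}.pkl','wb'))
    cv2.imwrite(f'pics/{tag}.png',cv2.cvtColor(np.asarray(im['pixels'],np.uint8),cv2.COLOR_RGB2BGR)); return im
def load(tag): return pickle.load(open(f'pics/{tag}.pkl','rb'))
def K(im): return np.array([[im['fx'],0,im['cx']],[0,im['fy'],im['cy']],[0,0,1.]])
def ray(im,uv):
    p=cv2.undistortPoints(np.array([[uv]],float),K(im),np.array(im['D'],float))[0,0]
    E=np.array(im['extrinsics'],float); d=E[:3,:3]@np.array([p[0],-p[1],-1]); return E[:3,3],d/np.linalg.norm(d)
def tri(obs):
    A=np.zeros((3,3));b=np.zeros(3);L=[]
    for im,uv in obs:
        o,d=ray(im,uv);P=np.eye(3)-np.outer(d,d);A+=P;b+=P@o;L.append((o,P))
    x=np.linalg.solve(A,b); return x,[np.linalg.norm(P@(x-o)) for o,P in L]
def onz(im,uv,z):
    o,d=ray(im,uv); return o+d*(z-o[2])/d[2]
def proj(im,X):
    E=np.array(im['extrinsics'],float); X=np.atleast_2d(X).astype(float); c=(X-E[:3,3])@E[:3,:3]; c=c*[1,-1,-1]
    return cv2.projectPoints(c,np.zeros(3),np.zeros(3),K(im),np.array(im['D'],float))[0][:,0]
E
python3 - <<'E'
from cell import ctrl
from h import *
a=snap(ctrl,'side','s0');b=snap(ctrl,'top','t0')
for im in(a,b): print({k:np.round(v,3).tolist() for k,v in im.items() if k!='pixels'})
print(ctrl.read_state())
for t in('s0','t0'):
    cv2.imwrite(f'pics/{t}b.png',cv2.resize(cv2.imread(f'pics/{t}.png'),(800,600),interpolation=cv2.INTER_CUBIC))
E
```

```text
{'fx': 397.363, 'fy': 397.363, 'cx': 254.188, 'cy': 192.504, 'D': [0.044, 0.0, 0.0, 0.0, 0.0], 'extrinsics': [[-0.994, 0.084, -0.064, 490.554], [-0.104, -0.66, 0.744, 595.841], [0.021, 0.747, 0.665, 721.718], [0.0, 0.0, 0.0, 1.0]]}
{'fx': 356.989, 'fy': 356.989, 'cx': 246.696, 'cy': 197.557, 'D': [-0.061, 0.0, 0.0, 0.0, 0.0], 'extrinsics': [[-0.008, 0.974, -0.226, 313.744], [-1.0, -0.008, 0.004, -102.714], [0.003, 0.226, 0.974, 1036.014], [0.0, 0.0, 0.0, 1.0]]}
{'clock': 0.1, 'qpos': array([ 1.13717937,  0.62922056,  0.03842064,  1.51827078, -0.02702081,
        0.99627177, -0.01998997]), 'qd': array([ 9.98295385e-05, -2.22148282e-03,  7.03433375e-04, -3.44903158e-03,
       -9.85256967e-05,  2.43150467e-03, -3.36500022e-04]), 'tau': array([ 3.62332168e-03, -5.64535511e+01,  1.23091813e+00, -1.93972099e+01,
        1.13735773e-02,  5.44714741e-03, -3.96245809e-06]), 'eef_pos': array([ 233.61886908, -606.10621019,  303.101025  ]), 'tool_rot': array([-3.13993883e+00, -1.69887517e-05,  3.67835097e-01]), 'force': array([-0.13142077,  0.90034179,  0.05941669]), 'torque': array([-0.04497815,  0.01890351, -0.00682619]), 'gripper_force': 0.0, 'width': 85.54103141443694}
```

View pics/s0b.png

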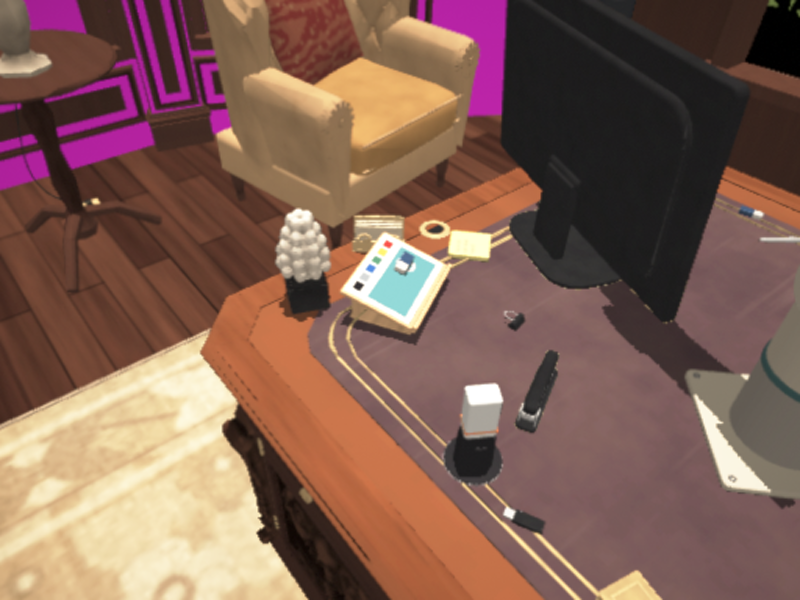

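View pics/t0b.png

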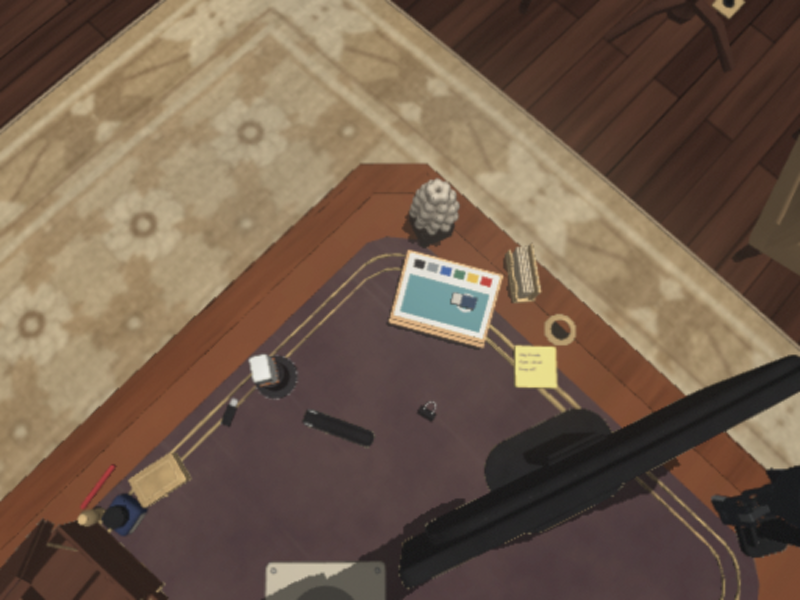

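The side view shows the stand around (395,285), with the eraser at (404,262) and the dock and reader around (476,430). In the top view they are around (445,298), (464,300) and (270,375). The monitor stands between the gripper and the stand, so I'm enlarging crops.

```bash
python3 - <<'E'
from h import *
s=cv2.imread('pics/s0.png');t=cv2.imread('pics/t0.png')
# crops: (img,u0,v0) 80x60 -> x5
def c(i,u,v,w=80,h=60,k=5): return cv2.resize(i[v:v+h,u:u+w],(w*k,h*k),interpolation=cv2.INTER_CUBIC)
cv2.imwrite('pics/c1.png',np.vstack([np.hstack([c(s,212,145,),c(t,245,160)]),np.hstack([c(s,272,240,80,75,4)[:300,:].copy() if 0 else cv2.copyMakeBorder(c(s,272,238,80,75,4),0,0,0,80,cv2.BORDER_CONSTANT),c(t,145,205)])]))
cv2.imwrite('pics/c2.png',np.hstack([c(s,312,0,200,230,2),c(t,252,215,200,169,2) if 0 else cv2.copyMakeBorder(c(t,252,215,200,169,2),0,122,0,0,cv2.BORDER_CONSTANT)]))
E
```

```text
(no output)
```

View pics/c1.png

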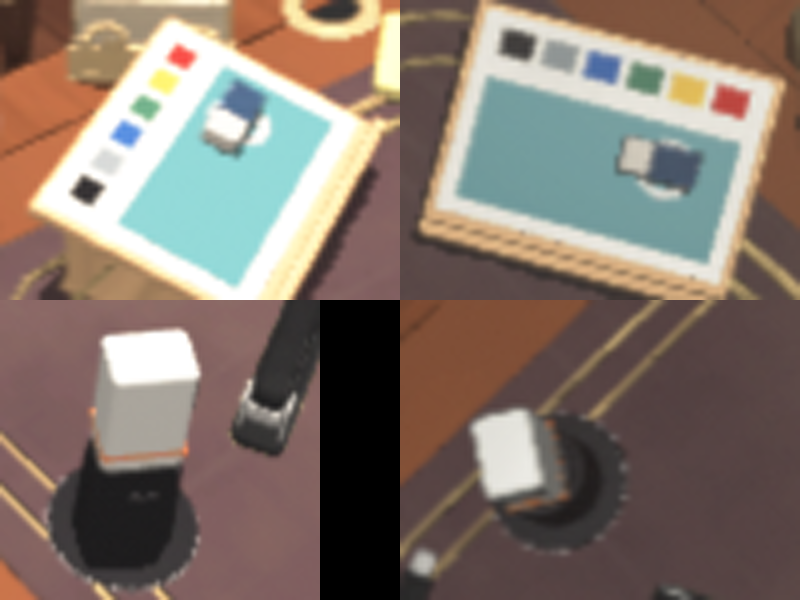

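View pics/c2.png

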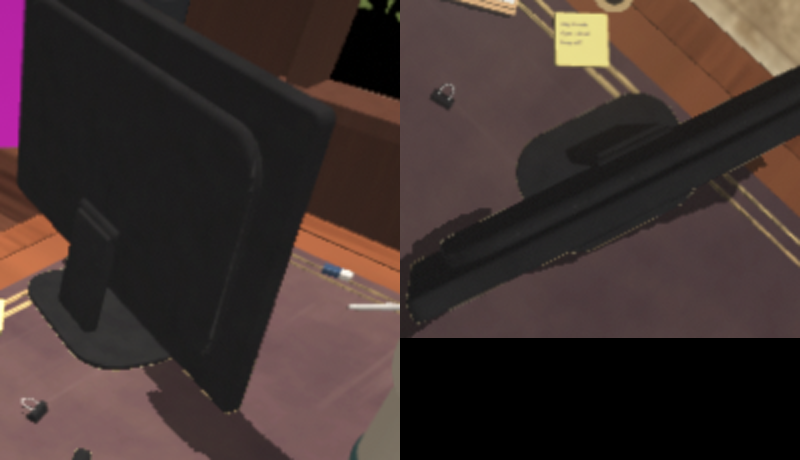

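```bash
cat > m1.py <<'E'
from h import *
s=load('s0');t=load('t0')
S=lambda x,y:(212+(x+.5)/5-.5,145+(y+.5)/5-.5)
T=lambda x,y:(245+(x-399.5)/5-.5,160+(y+.5)/5-.5)
S2=lambda x,y:(272+(x+.5)/4-.5,238+(y-299.5)/4-.5)
T2=lambda x,y:(145+(x-399.5)/5-.5,205+(y-299.5)/5-.5)
side=[(88,190),(107,162),(127,134),(146,107),(165,82),(182,57),(120,219),(208,70),(332,125),(245,288)]
top=[(517,44),(560,55),(602,67),(645,79),(687,90),(731,101),(487,75),(740,142),(712,265),(456,198)]
P=[]
for a,b in zip(side,top):
    x,r=tri([(s,S(*a)),(t,T(*b))]);P.append(x);print(x.round(1),np.round(r,1))
P=np.array(P);c=P.mean(0);n=np.linalg.svd(P-c)[2][2];n*=np.sign(n[2]);print('plane',c,n,'tilt',np.arccos(n[2]))
yv=P[0]-P[5];print('patchrow dir',yv/np.linalg.norm(yv),np.linalg.norm(yv), 'up az', np.degrees(np.arctan2(-n[1],-n[0])))
print('reader top')
for a,b in zip([(197,372),(110,384),(103,342),(186,330)],[(493,508),(548,496),(530,408),(475,420)]): pass
print('mon')
print(tri([(s,(477,54)),(t,(256,374))]))
E
python3 m1.py
python3 - <<'E'
exec(open('m1.py').read().split("side=")[0])
# reader top centre & dock foot
print(tri([(s,S2(149,357)),(t,T2(511,458))]))
for q in [(475,420),(530,408),(548,496),(493,508)]: print(onz(t,T2(*q),141).round(1))
for q in [(103,342),(186,330),(197,372),(110,384)]: print(onz(s,S2(*q),141).round(1))
print('dock', onz(t,T2(562,481),6).round(1), onz(s,S2(123,515),6).round(1))
E
```

```text
[ 621.9 -168.3   66. ] [1.4 1.4]
[ 615.5 -192.7   65.2] [1.3 1.3]
[ 608.2 -216.3   65.7] [1.2 1.2]
[ 601.1 -240.5   65.7] [1. 1.]
[ 594.1 -264.1   65.6] [1.4 1.4]
[ 587.6 -288.9   64.9] [1.4 1.4]
[ 603.6 -150.9   63.7] [2. 2.]
[ 570.6 -296.1   50.8] [1.8 1.8]
[ 500.6 -279.6   32.5] [0.2 0.2]
[ 537.7 -133.    40.4] [1.8 1.8]
plane [ 584.08737749 -223.04299053   58.0368519 ] [-0.31189877  0.03261307  0.94955544] tilt 0.31898107671625076
patchrow dir [0.27308382 0.96195145 0.00863958] 125.38068632920745 up az -5.9693261897063845
reader top
mon
(array([ 172.40437635, -118.0096827 ,  445.23981671]), [np.float64(1.7998730588282466), np.float64(1.7998730588281948)])
(array([424.66448438,  96.18996049, 135.77396961]), [np.float64(1.1350196572717448), np.float64(1.135019657271693)])
[442.3 114.4 141. ]
[448.3  86.6 141. ]
[403.7  75.9 141. ]
[397.8 103.3 141. ]
[448.1  93.8 141. ]
[408.7  81.4 141. ]
[404.  106.6 141. ]
[444.3 118.8 141. ]
dock [425.9  95.    6. ] [425.2  95.1   6. ]
```

The crops put the reader and dock near (425.5, 95.5) with the grip's long axis at about 15°. The monitor top is at z≈445. Next I'm rectifying the proof face from both views to get the eraser and ring.

```bash
cat >> h.py <<'E'
az=np.radians(-15.85)
Rs=R.from_euler('ZY',[az,-0.30]).as_matrix()  # cols: x upslope, y across, z normal
c0=np.array([584.09,-223.04,58.04]); O=c0-Rs[:,0]*(6.04/np.sin(.3))
def rect(im,h,k=2.5):
    # panel: right = -y, up = +x ; 160 x 120 mm
    u,v=np.meshgrid(np.arange(int(160*k)),np.arange(int(120*k)))
    y=80-u/k;x=60-v/k
    X=O+x[...,None]*Rs[:,0]+y[...,None]*Rs[:,1]+h*Rs[:,2]
    p=proj(im,X.reshape(-1,3)).reshape(*u.shape,2).astype(np.float32)
    return cv2.cvtColor(cv2.remap(np.asarray(im['pixels'],np.uint8),p[...,0],p[...,1],cv2.INTER_CUBIC),cv2.COLOR_RGB2BGR)
E
python3 - <<'E'
from h import *
print(O,Rs[:,2])
s=load('s0');t=load('t0')
cv2.imwrite('pics/r1.png',np.vstack([np.hstack([rect(t,0),rect(s,0)]),np.hstack([rect(t,12),rect(s,12)])]))
E
```

```text
[ 565.30668794 -217.70715001   52.        ] [-0.28428453  0.08071243  0.95533649]
```

View pics/r1.png

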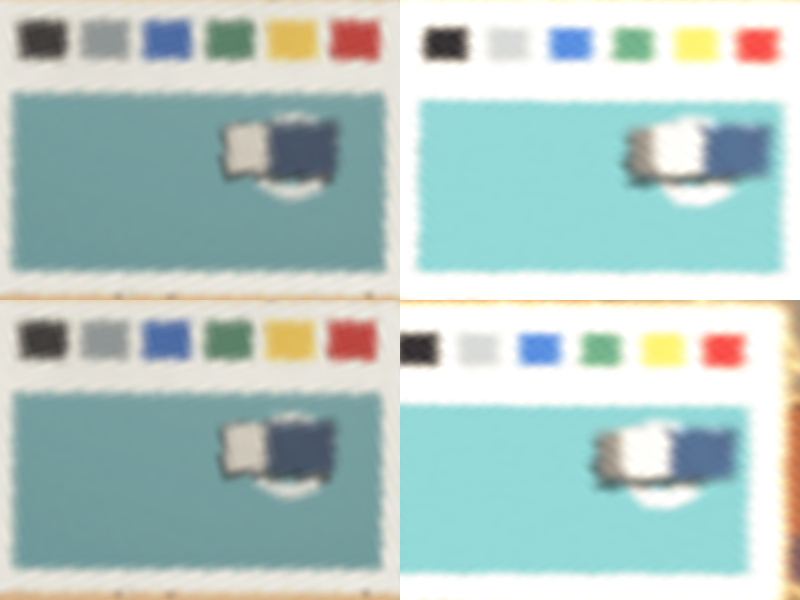

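The ring sits at about stand (x −3, y −37) and the eraser at about (−1, −32), with its long axis across the slope. I'll rise over the monitor first.

Emit:
{"name": "send_rows", "arguments": {"rows": [[[0, 0, -29, 0, 0, 0], [0, 0, -29, 0, 0, 0], [0, 0, -29, 0, 0, 0], [0, 0, -29, 0, 0, 0], [0, 0, -29, 0, 0, 0], [0, 0, -29, 0, 0, 0], [0, 0, -29, 0, 0, 0], [0, 0, -29, 0, 0, 0], [0, 0, -29, 0, 0, 0]]]}}

```text
clock: 1.0
eef_pos: [233.7, -606.3, 592.0]
tool_rot: [-3.138, 0.0, 0.368]
force: [-0.6, 0.2, 0.8]
width: 85.5
gripper_force: 0.0
```

```bash
cat >> h.py <<'E'
def go(ctrl,pos,Rm):
    st=ctrl.read_state(); p=np.array(st['eef_pos']); Rc=R.from_euler('xyz',st['tool_rot'])
    sh=Rc.inv().apply(np.array(pos)-p)/10; w=(Rc.inv()*R.from_matrix(Rm)).as_rotvec()
    print(np.round(sh,2),np.round(w,3),'cur',p.round(1),'q',np.round(st['qpos'],2))
def tool(zdir,yaz):  # tool z along zdir, tool y near azimuth yaz (rad)
    z=np.array(zdir,float);z/=np.linalg.norm(z);y=np.array([np.cos(yaz),np.sin(yaz),0]);y-=z*(y@z);y/=np.linalg.norm(y)
    return np.c_[np.cross(y,z),y,z]
def st(x,y,h): return O+Rs@np.array([x,y,h],float)
E
cat > a.py <<'E'
from cell import ctrl
from h import *
Re=tool(-Rs[:,2],az)
g=st(-1,-31.8,0)
print(g)
go(ctrl,[480,-215,590],Re)
t=load('t0')
print('clip',onz(t,(428/1.5625,411/1.5625),8),'stapler',[onz(t,(a/1.5625,b/1.5625),50).round() for a,b in((308,418),(370,437))])
print('free spot px big',proj(t,[[470,-40,0]])*1.5625)
E
python3 a.py
```

```text
[ 555.70246252 -248.03719323   51.70447979]
[ 37.05 -27.66   0.3 ] [-0.281  0.137 -0.919] cur [ 233.7 -606.3  592. ] q [ 1.13  0.51  0.06  0.95 -0.03  1.69 -0.02]
clip [ 360.39395489 -183.18328618    8.        ] stapler [array([348.,  29.,  50.]), array([315., -79.,  50.])]
free spot px big [[349.83914072 352.60103676]]
```

Emit:
{"name": "send_rows", "arguments": {"rows": [[[37, -27.7, 0, -0.281, 0.137, -0.919], [37, -27.7, 0, -0.281, 0.137, -0.919], [37, -27.7, 0, -0.281, 0.137, -0.919], [37, -27.7, 0, -0.281, 0.137, -0.919], [37, -27.7, 0, -0.281, 0.137, -0.919], [37, -27.7, 0, -0.281, 0.137, -0.919], [37, -27.7, 0, -0.281, 0.137, -0.919], [37, -27.7, 0, -0.281, 0.137, -0.919], [37, -27.7, 0, -0.281, 0.137, -0.919], [37, -27.7, 0, -0.281, 0.137, -0.919]]], "grip": 90}}

```text
clock: 2.0
eef_pos: [481.5, -208.2, 592.5]
tool_rot: [2.842, -0.0, 1.304]
force: [0.5, -0.2, 0.0]
width: 55.0
gripper_force: 0.0
```

Emit:
{"name": "send_rows", "arguments": {"rows": [[[0, 0, 0, 0, 0, 0], [0, 0, 0, 0, 0, 0]]]}}

```text
clock: 2.2
eef_pos: [478.6, -216.0, 592.6]
tool_rot: [2.843, 0.003, 1.293]
force: [0.6, -0.3, 0.2]
width: 55.0
gripper_force: 0.0
```

```bash
python3 - <<'E'
from cell import ctrl
from h import *
Re=tool(-Rs[:,2],az)
go(ctrl,st(-1,-31.8,130),Re); go(ctrl,st(-1,-31.8,76),Re); print(ctrl.read_state()['width'])
E
```

```text
[-0.83 -8.02 41.14] [-0.001  0.004 -0.001] cur [ 478.6 -216.   592.6] q [ 0.69  0.12 -0.35  1.54  0.03  1.19  0.06]
[-0.81 -8.02 46.54] [-0.001  0.004 -0.001] cur [ 478.6 -216.   592.6] q [ 0.69  0.12 -0.35  1.54  0.03  1.19  0.06]
54.98105051491659
```

Emit:
{"name": "send_rows", "arguments": {"rows": [[[-0.8, -8.0, 20, 0, 0.004, 0], [-0.8, -8.0, 20, 0, 0.004, 0], [-0.8, -8.0, 20, 0, 0.004, 0], [-0.8, -8.0, 20, 0, 0.004, 0], [-0.8, -8.0, 41.1, 0, 0.004, 0], [-0.8, -8.0, 41.1, 0, 0.004, 0], [-0.8, -8.0, 41.1, 0, 0.004, 0], [-0.8, -8.0, 41.1, 0, 0.004, 0], [-0.8, -8.0, 41.1, 0, 0.004, 0], [-0.8, -8.0, 41.1, 0, 0.004, 0]]]}}

```text
clock: 3.2
eef_pos: [519.4, -238.7, 175.4]
tool_rot: [2.843, -0.0, 1.291]
force: [-0.3, -0.1, 1.3]
width: 55.2
gripper_force: 0.0
```

```bash
python3 - <<'E'
from cell import ctrl
from h import *
Re=tool(-Rs[:,2],az)
go(ctrl,st(-1,-31.8,76),Re); print(ctrl.read_state()['force'])
a=snap(ctrl,'side','s1');b=snap(ctrl,'top','t1')
def c(i,u,v,w=80,h=90,k=5): return cv2.resize(i[v:v+h,u:u+w],(w*k,h*k),interpolation=cv2.INTER_CUBIC)
cv2.imwrite('pics/c3.png',np.hstack([c(cv2.imread('pics/s1.png'),212,110),c(cv2.imread('pics/t1.png'),245,140)]))
E
```

```text
[ 0.09 -0.06  5.32] [-0.001  0.001 -0.003] cur [ 519.4 -238.7  175.4] q [ 0.64  0.65 -0.36  2.07  0.91  0.23 -0.76]
[-0.2780016  -0.06232807  1.31361623]
```

View pics/c3.png

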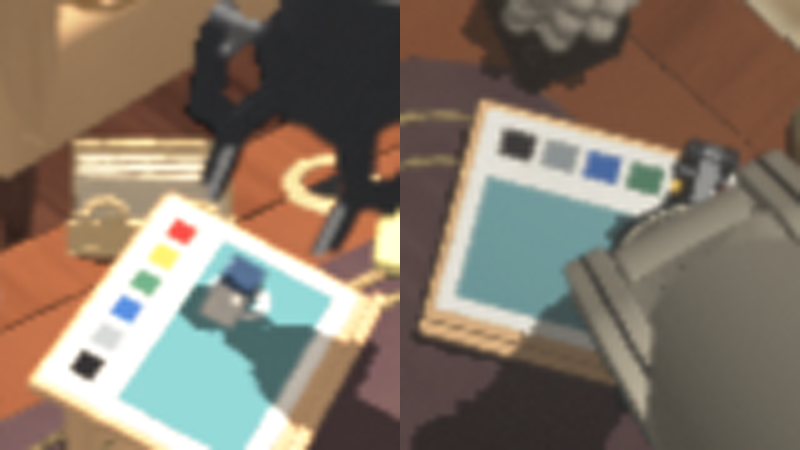

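The open fingers straddle the eraser, with finger tips at (215,180) and (330,235) in the side crop. I'll descend and close.

Emit:
{"name": "send_rows", "arguments": {"rows": [[[0.1, -0.1, 1.5, 0, 0, 0], [0.1, -0.1, 3, 0, 0, 0], [0.1, -0.1, 4, 0, 0, 0], [0.1, -0.1, 5.3, 0, 0, 0], [0.1, -0.1, 5.3, 0, 0, 0], [0.1, -0.1, 5.3, 0, 0, 0]]]}}

```text
clock: 3.9
eef_pos: [534.7, -240.5, 127.4]
tool_rot: [2.84, 0.0, 1.293]
force: [0.7, 0.9, 0.2]
width: 55.2
gripper_force: 0.0
```

Emit:
{"name": "send_rows", "arguments": {"rows": [[[0, 0, 0, 0, 0, 0], [0, 0, 0, 0, 0, 0], [0, 0, 0, 0, 0, 0], [0, 0, 0, 0, 0, 0], [0, 0, 0, 0, 0, 0], [0, 0, 0, 0, 0, 0]]], "grip": 230}}

```text
clock: 4.5
eef_pos: [535.3, -239.6, 127.9]
tool_rot: [2.839, -0.0, 1.295]
force: [-3.1, 0.8, 7.5]
width: 18.4
gripper_force: 58.7
```

```bash
python3 - <<'E'
from cell import ctrl
from h import *
s=ctrl.read_state();go(ctrl,st(-1,-31.8,76),tool(-Rs[:,2],az)); print(s['force'],s['width'],s['gripper_force'])
E
```

```text
[-0.26 -0.16  0.32] [ 0.003 -0.     0.   ] cur [ 535.3 -239.6  127.9] q [ 0.65  0.76 -0.39  2.05  1.34  0.24 -1.17]
[-3.08344983  0.84374794  7.4565009 ] 18.356789765056618 58.676050901412964
```

Emit:
{"name": "send_rows", "arguments": {"rows": [[[0, 0, -2, 0, 0, 0], [0, 0, -5, 0, 0, 0], [0, 0, -8, 0, 0, 0], [0, 0, -8, 0, 0, 0], [0, 0, -8, 0, 0, 0]]]}}

```text
clock: 5.0
eef_pos: [512.4, -233.5, 203.9]
tool_rot: [2.839, -0.0, 1.294]
force: [0.3, -0.1, -0.4]
width: 18.4
gripper_force: 59.0
```

```bash
python3 - <<'E'
from cell import ctrl
from h import *
s=ctrl.read_state();print(s['force'],s['width'],s['gripper_force'])
a=snap(ctrl,'side','s2')
cv2.imwrite('pics/c4.png',cv2.resize(cv2.imread('pics/s2.png')[100:210,200:320],(720,600*660//600 if 0 else 600),interpolation=cv2.INTER_CUBIC))
for yz in(np.radians(-5),az): go(ctrl,[470,-40,170],tool([0,0,-1],yz))
E
```

```text
[ 0.27856709 -0.11958343 -0.41628304] 18.39733704300105 58.98165464401245
[17.45 -9.91  0.39] [ 0.301  0.028 -0.188] cur [ 512.2 -233.4  203.1] q [ 0.82  0.64 -0.62  2.07  1.05  0.39 -0.89]
[17.45 -9.91  0.39] [ 0.302 -0.001 -0.   ] cur [ 512.2 -233.4  203.1] q [ 0.82  0.64 -0.62  2.07  1.05  0.39 -0.89]
```

View pics/c4.png

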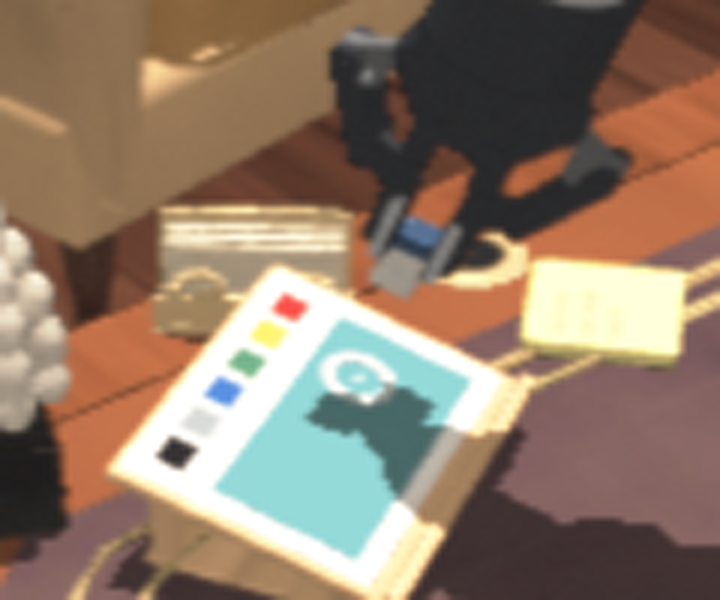

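The eraser is held and the ring is now uncovered. I'm carrying the eraser to bare desk.

Emit:
{"name": "send_rows", "arguments": {"rows": [[[17.4, -9.9, 0.4, 0.302, 0, 0], [17.4, -9.9, 0.4, 0.302, 0, 0], [17.4, -9.9, 0.4, 0.302, 0, 0], [17.4, -9.9, 0.4, 0.302, 0, 0], [17.4, -9.9, 0.4, 0.302, 0, 0], [17.4, -9.9, 0.4, 0.302, 0, 0], [17.4, -9.9, 0.4, 0.302, 0, 0]]]}}

```text
clock: 5.75
eef_pos: [470.2, -41.2, 169.5]
tool_rot: [-3.14, 0.0, 1.294]
force: [0.1, 0.1, 0.3]
width: 18.1
gripper_force: 59.0
```

```bash
python3 - <<'E'
from cell import ctrl
from h import *
s=ctrl.read_state();print(s['force'],s['width'],s['tool_rot'])
go(ctrl,[470,-40,84],tool([0,0,-1],az))
E
```

```text
[0.14754634 0.12338104 0.27128045] 18.116519972129897 [-3.14047364e+00  3.47405837e-04  1.29351452e+00]
[ 0.11 -0.04  8.55] [-0.001  0.    -0.001] cur [470.2 -41.2 169.5] q [ 0.51  0.7  -0.72  2.11  0.81  0.63 -1.06]
```

Emit:
{"name": "send_rows", "arguments": {"rows": [[[0, 0, 4, 0, 0, 0], [0, 0, 7, 0, 0, 0], [0, 0, 8.4, 0, 0, 0], [0, 0, 8.4, 0, 0, 0], [0, 0, 8.6, 0, 0, 0], [0, 0, 8.6, 0, 0, 0]]]}}

```text
clock: 6.35
eef_pos: [470.7, -40.7, 84.7]
tool_rot: [3.141, -0.001, 1.293]
force: [0.3, -0.5, -0.4]
width: 18.2
gripper_force: 59.0
```

Emit:
{"name": "send_rows", "arguments": {"rows": [[[0, 0, 0.2, 0, 0, 0], [0, 0, 0.2, 0, 0, 0], [0, 0, 0.2, 0, 0, 0]]]}}

```text
clock: 6.65
eef_pos: [470.3, -40.1, 82.5]
tool_rot: [3.141, -0.001, 1.295]
force: [0.4, -0.9, -0.1]
width: 18.2
gripper_force: 59.0
```

Emit:
{"name": "send_rows", "arguments": {"rows": [[[0, 0, 0.2, 0, 0, 0], [0, 0, 0.2, 0, 0, 0], [0, 0, 0.2, 0, 0, 0]]]}}

```text
clock: 6.95
eef_pos: [470.1, -39.9, 80.1]
tool_rot: [-3.141, -0.001, 1.295]
force: [-0.3, -0.1, -0.5]
width: 17.9
gripper_force: 59.0
```

Emit:
{"name": "send_rows", "arguments": {"rows": [[[0, 0, 0.15, 0, 0, 0], [0, 0, 0.15, 0, 0, 0], [0, 0, 0.15, 0, 0, 0]]]}}

```text
clock: 7.25
eef_pos: [470.1, -39.9, 79.5]
tool_rot: [3.141, -0.001, 1.295]
force: [-2.4, -0.6, 10.8]
width: 18.4
gripper_force: 60.3
```

Emit:
{"name": "send_rows", "arguments": {"rows": [[[0, 0, 0.15, 0, 0, 0], [0, 0, 0.15, 0, 0, 0], [0, 0, 0.15, 0, 0, 0]]]}}

```text
clock: 7.55
eef_pos: [470.1, -39.8, 79.3]
tool_rot: [3.14, 0.0, 1.295]
force: [-5.8, -0.5, 28.2]
width: 18.3
gripper_force: 62.3
```

Emit:
{"name": "send_rows", "arguments": {"rows": [[[0, 0, -0.25, 0, 0, 0], [0, 0, -0.25, 0, 0, 0], [0, 0, -0.25, 0, 0, 0]]]}}

```text
clock: 7.85
eef_pos: [470.1, -40.0, 79.5]
tool_rot: [-3.141, -0.001, 1.295]
force: [-0.5, 0.9, 4.3]
width: 18.1
gripper_force: 59.5
```

Emit:
{"name": "send_rows", "arguments": {"rows": [[[0, 0, 0, 0, 0, 0], [0, 0, 0, 0, 0, 0], [0, 0, 0, 0, 0, 0], [0, 0, 0, 0, 0, 0], [0, 0, -4, 0, 0, 0], [0, 0, -8, 0, 0, 0], [0, 0, -13, 0, 0, 0], [0, 0, -18, 0, 0, 0], [0, 0, -18, 0, 0, 0]]], "grip": 60}}

```text
clock: 8.75
eef_pos: [473.0, -39.3, 265.0]
tool_rot: [3.132, -0.004, 1.294]
force: [1.4, -0.3, -0.6]
width: 65.4
gripper_force: 0.0
```

```bash
python3 - <<'E'
from cell import ctrl
from h import *
s=ctrl.read_state();print(s['force'],s['width'])
for yz in (105,-75): go(ctrl,[425.5,95.5,260],tool([0,0,-1],np.radians(yz)))
a=snap(ctrl,'side','s3')
def c(i,u,v,w=80,h=90,k=5): return cv2.resize(i[v:v+h,u:u+w],(w*k,h*k),interpolation=cv2.INTER_CUBIC)
i=cv2.imread('pics/s3.png')
print(proj(a,[[470,-40,0]]))
p=proj(a,[[470,-40,0]])[0].astype(int)
cv2.imwrite('pics/c5.png',np.vstack([c(i,p[0]-60,p[1]-30,120,60),rect(a,0,600/160)[:300]]))
E
```

```text
[ 1.44760675 -0.27428064 -0.60224533] 65.43050090108576
[11.67 -8.26  0.46] [ 0.01   0.008 -2.109] cur [473.  -39.3 265. ] q [ 0.63  0.57 -0.89  2.03  0.61  0.82 -0.89]
[11.67 -8.26  0.46] [ 0.007 -0.008  1.033] cur [473.  -39.3 265. ] q [ 0.63  0.57 -0.89  2.03  0.61  0.82 -0.89]
[[284.0013947 243.0484008]]
```

View pics/c5.png

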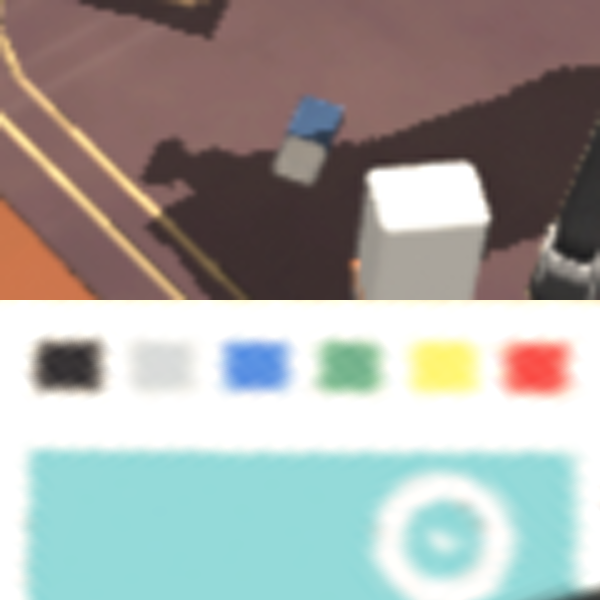

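The eraser lies flat on the desk at (308,140) in the upper crop, and the ring's dot is at (443,541). Next I'll move over the reader.

Emit:
{"name": "send_rows", "arguments": {"rows": [[[11.7, -8.3, 0.5, 0.007, -0.008, 1.033], [11.7, -8.3, 0.5, 0.007, -0.008, 1.033], [11.7, -8.3, 0.5, 0.007, -0.008, 1.033], [11.7, -8.3, 0.5, 0.007, -0.008, 1.033], [11.7, -8.3, 0.5, 0.007, -0.008, 1.033], [11.7, -8.3, 0.5, 0.007, -0.008, 1.033], [11.7, -8.3, 0.5, 0.007, -0.008, 1.033], [11.7, -8.3, 0.5, 0.007, -0.008, 1.033], [11.7, -8.3, 0.5, 0.007, -0.008, 1.033], [11.7, -8.3, 0.5, 0.007, -0.008, 1.033]]]}}

```text
clock: 9.8
eef_pos: [421.9, 94.9, 254.4]
tool_rot: [-3.138, 0.011, 0.264]
force: [-0.0, 0.0, -0.2]
width: 65.3
gripper_force: 0.0
```

```bash
python3 - <<'E'
from cell import ctrl
from h import *
go(ctrl,[425.5,95.5,164],tool([0,0,-1],np.radians(-75)))
a=snap(ctrl,'side','s4');b=snap(ctrl,'top','t4')
cv2.imwrite('pics/c6.png',np.vstack([np.hstack([rect(b,0),rect(a,0)]),cv2.resize(cv2.imread('pics/s4.png')[190:310,230:390],(800,600))[100:400]]))
E
```

```text
[0.47 0.07 9.03] [-0.003  0.011  0.003] cur [421.9  94.9 254.4] q [ 0.14  0.46 -0.58  2.13  0.39  0.67 -2.02]
```

View pics/c6.png

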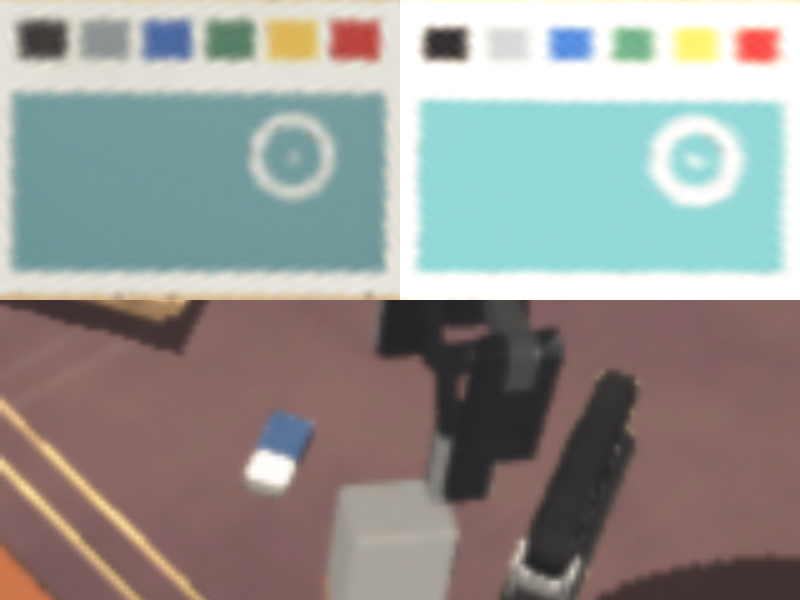

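```bash
python3 - <<'E'
from cell import ctrl
from h import *
a=load('s4');b=load('t4')
from numpy import array as A
def px(im,x,y): return proj(im,O+Rs@A([x,y,0.]))[0]
sp,r=tri([(a,px(a,-4.4,-38.4)),(b,px(b,-2.4,-36.8))]);print('spot',sp,r,'stand',Rs.T@(sp-O))
d=A([np.cos(np.radians(-75)),np.sin(np.radians(-75)),0])
for k in(-33,33): print(((proj(a,A([422,95,187.])+k*d)[0]-[230,190])*5+[0,200]))
print((proj(a,A([425.5,95.5,141.]))[0]-[230,190])*5+[0,200])
E
```

```text
spot [ 551.72259533 -252.16463304   52.14618871] [np.float64(1.0978946590172283), np.float64(1.0978946590170968)] stand [ -3.45008504 -36.85749529   1.22025964]
[445.76299572 486.34084872]
[396.81366962 352.67185984]
[396.60187592 499.72462634]
```

Emit:
{"name": "send_rows", "arguments": {"rows": [[[0.45, 0.05, 0, 0, 0.011, 0], [0.45, 0.05, 0, 0, 0.011, 0], [0.45, 0.05, 3, 0, 0.011, 0], [0.45, 0.05, 6, 0, 0.011, 0], [0.45, 0.05, 9.2, 0, 0.011, 0], [0.45, 0.05, 9.2, 0, 0.011, 0], [0.45, 0.05, 9.2, 0, 0.011, 0], [0.45, 0.05, 9.2, 0, 0.011, 0]]]}}

```text
clock: 10.7
eef_pos: [426.5, 96.1, 164.0]
tool_rot: [-3.138, -0.004, 0.262]
force: [0.1, 0.8, -1.1]
width: 65.6
gripper_force: 0.0
```

```bash
python3 - <<'E'
from cell import ctrl
from h import *
go(ctrl,[425.5,95.5,162],tool([0,0,-1],np.radians(-75)))
print(ctrl.read_state()['force'])
E
```

```text
[-0.11  0.04  0.2 ] [-0.003 -0.004  0.   ] cur [426.5  96.1 164. ] q [-0.    0.61 -0.41  2.21  0.59  0.42 -2.19]
[ 0.05369578  0.75493494 -1.09635467]
```

Good enough, so I'll close on the reader.

Emit:
{"name": "send_rows", "arguments": {"rows": [[[-0.1, 0, 0.1, 0, -0.003, 0], [-0.1, 0, 0.1, 0, -0.003, 0], [-0.1, 0, 0.1, 0, -0.003, 0], [-0.1, 0, 0.1, 0, -0.003, 0], [-0.1, 0, 0.1, 0, -0.003, 0], [-0.1, 0, 0.1, 0, -0.003, 0], [-0.1, 0, 0.1, 0, -0.003, 0]]], "grip": 220}}

```text
clock: 11.4
eef_pos: [425.2, 95.4, 162.6]
tool_rot: [-3.139, 0.0, 0.262]
force: [-0.8, -0.2, 6.7]
width: 29.5
gripper_force: 58.6
```

```bash
python3 - <<'E'
from cell import ctrl
from h import *
s=ctrl.read_state();print(s['force'],s['torque'],s['width'],s['gripper_force'],s['eef_pos'],s['tool_rot'],s['qpos'])
E
```

```text
[-0.7614111  -0.15214934  6.74276382] [-0.27110881  0.10056511  0.01531379] 29.521037649454808 58.591647148132324 [425.16482418  95.43491716 162.58119163] [-3.13906053e+00  2.61327727e-04  2.61645016e-01] [-0.00316506  0.61482577 -0.4032726   2.21339747  0.58740745  0.41585009
 -2.19474818]
```

Emit:
{"name": "send_rows", "arguments": {"rows": [[[0, 0, -2, 0, 0, 0], [0, 0, -4, 0, 0, 0], [0, 0, -7, 0, 0, 0], [0, 0, -10, 0, 0, 0], [0, 0, -14, 0, 0, 0], [0, 0, -17, 0, 0, 0], [0, 0, -17, 0, 0, 0], [0, 0, -17, 0, 0, 0]]]}}

```text
clock: 12.2
eef_pos: [425.0, 94.6, 331.9]
tool_rot: [-3.139, 0.001, 0.261]
force: [-0.2, -0.7, -1.9]
width: 29.1
gripper_force: 59.8
```

```bash
python3 - <<'E'
from cell import ctrl
from h import *
s=ctrl.read_state();print(s['force'],s['width'])
sp=st(-3.4,-37,0.5)
for yz in(-75,-60,-45,-15.85):
    Rt=tool(-Rs[:,2],np.radians(yz)); print(yz);go(ctrl,sp+Rs[:,2]*(147.6+70),Rt)
Rc=R.from_euler('xyz',s['tool_rot']).as_matrix(); tip=s['eef_pos']+Rc@[0,0,147.6]
a=snap(ctrl,'side','s5'); p=proj(a,tip)[0]; q=proj(a,s['eef_pos']+Rc@[0,0,21.6])[0];print(tip,p,q)
u0,v0=int(p[0])-40,int(p[1])-70
i=cv2.resize(cv2.imread('pics/s5.png')[v0:v0+90,u0:u0+80],(533,600),interpolation=cv2.INTER_CUBIC)
for w in(p,q): cv2.circle(i,tuple(int(round(z)) for z in (w-[u0,v0]+.5)*6.667),3,(0,0,255),1)
cv2.imwrite('pics/c7.png',i)
E
```

```text
[-0.1871958  -0.73136353 -1.92305339] 29.09445774948647
-75
[-2.2  33.53  7.18] [-0.153  0.26   0.019] cur [425.   94.6 331.9] q [ 0.23  0.34 -0.68  2.03  0.28  0.86 -1.91]
-60
[-2.2  33.53  7.18] [-0.186  0.239 -0.238] cur [425.   94.6 331.9] q [ 0.23  0.34 -0.68  2.03  0.28  0.86 -1.91]
-45
[-2.2  33.53  7.18] [-0.218  0.214 -0.501] cur [425.   94.6 331.9] q [ 0.23  0.34 -0.68  2.03  0.28  0.86 -1.91]
-15.85
[-2.2  33.53  7.18] [-0.275  0.155 -1.025] cur [425.   94.6 331.9] q [ 0.23  0.34 -0.68  2.03  0.28  0.86 -1.91]
[424.72286897  94.91958907 184.34646218] [312.41112458 234.26162102] [321.49340981 181.30796964]
```

View pics/c7.png

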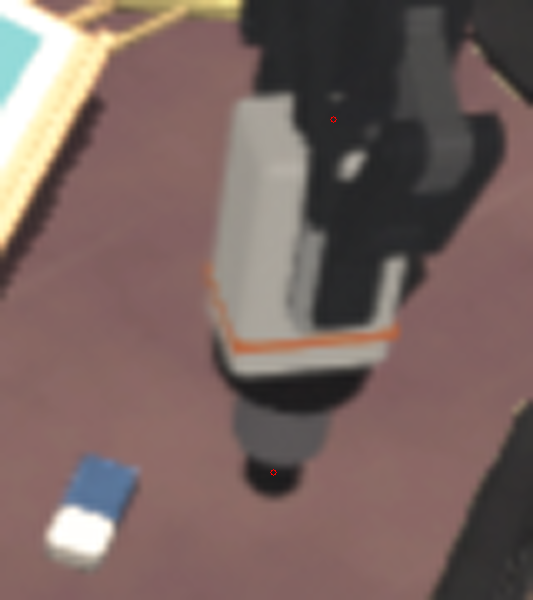

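The red marks at the nose and grip top match the picture, so the reader is held as expected. Moving over the spot.

Emit:
{"name": "send_rows", "arguments": {"rows": [[[-2.2, 33.5, 7.2, -0.218, 0.214, -0.501], [-2.2, 33.5, 7.2, -0.218, 0.214, -0.501], [-2.2, 33.5, 7.2, -0.218, 0.214, -0.501], [-2.2, 33.5, 7.2, -0.218, 0.214, -0.501], [-2.2, 33.5, 7.2, -0.218, 0.214, -0.501], [-2.2, 33.5, 7.2, -0.218, 0.214, -0.501], [-2.2, 33.5, 7.2, -0.218, 0.214, -0.501], [-2.2, 33.5, 7.2, -0.218, 0.214, -0.501], [-2.2, 33.5, 7.2, -0.218, 0.214, -0.501], [-2.2, 33.5, 7.2, -0.218, 0.214, -0.501]]]}}

```text
clock: 13.25
eef_pos: [489.8, -232.4, 257.8]
tool_rot: [2.884, -0.149, 0.788]
force: [-0.3, -0.4, -0.6]
width: 29.1
gripper_force: 60.0
```

Emit:
{"name": "send_rows", "arguments": {"rows": [[[0, 0, 0, 0, 0, 0], [0, 0, 0, 0, 0, 0], [0, 0, 0, 0, 0, 0]]]}}

```text
clock: 13.55
eef_pos: [490.5, -233.2, 259.1]
tool_rot: [2.881, -0.149, 0.788]
force: [-0.4, -0.1, -1.5]
width: 29.1
gripper_force: 60.0
```

```bash
python3 - <<'E'
from cell import ctrl
from h import *
s=ctrl.read_state();print(s['force'],s['width'])
sp=st(-3.4,-37,0.5);Rt=tool(-Rs[:,2],np.radians(-45))
go(ctrl,sp+Rs[:,2]*(147.6+8),Rt)
E
```

```text
[-0.40995796 -0.12591176 -1.48807926] 29.10808280719712
[-0.14  0.1   6.17] [-0.001 -0.     0.002] cur [ 490.5 -233.2  259.1] q [ 0.85  0.51 -0.61  2.07  0.71  0.42 -1.09]
```

Emit:
{"name": "send_rows", "arguments": {"rows": [[[-0.1, 0.1, 2, 0, 0, 0], [-0.1, 0.1, 4, 0, 0, 0], [-0.1, 0.1, 5.5, 0, 0, 0], [-0.1, 0.1, 6.1, 0, 0, 0], [-0.1, 0.1, 6.1, 0, 0, 0], [-0.1, 0.1, 6.1, 0, 0, 0]]]}}

```text
clock: 14.15
eef_pos: [507.9, -240.1, 201.2]
tool_rot: [2.881, -0.15, 0.786]
force: [-0.3, 0.7, -1.5]
width: 29.2
gripper_force: 60.0
```

```bash
python3 - <<'E'
from cell import ctrl
from h import *
s=ctrl.read_state();print(s['force'],s['width'])
sp=st(-3.4,-37,0.5);Rt=tool(-Rs[:,2],np.radians(-45))
go(ctrl,sp+Rs[:,2]*(147.6-5),Rt)
a=snap(ctrl,'side','s6');Rc=R.from_euler('xyz',s['tool_rot']).as_matrix(); tip=s['eef_pos']+Rc@[0,0,147.6]
i=cv2.resize(cv2.imread('pics/s6.png')[130:205,220:320],(800,600),interpolation=cv2.INTER_CUBIC)
for w,c in((proj(a,sp)[0],(0,0,255)),(proj(a,tip)[0],(255,0,255))): cv2.circle(i,tuple(int(round(z)) for z in (w-[220,130]+.5)*8),3,c,1)
cv2.imwrite('pics/c8.png',i)
E
```

```text
[-0.30200059  0.67027708 -1.52375819] 29.180387465564124
[-0.01 -0.06  1.39] [-0.    -0.     0.001] cur [ 507.9 -240.1  201.2] q [ 0.72  0.61 -0.45  2.08  0.86  0.29 -1.22]
```

View pics/c8.png

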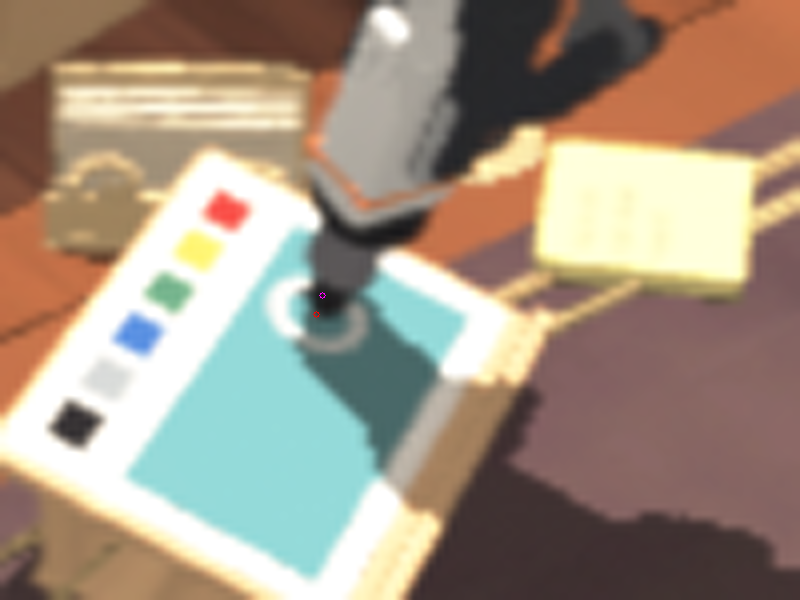

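The nose hovers just above the ring's centre, at about (326,300) against the dot at (317,314). Pressing down in small steps.

Emit:
{"name": "send_rows", "arguments": {"rows": [[[0, -0.05, 0.4, 0, 0, 0], [0, -0.05, 0.7, 0, 0, 0], [0, -0.05, 0.9, 0, 0, 0], [0, -0.05, 0.9, 0, 0, 0]]]}}

```text
clock: 14.6
eef_pos: [509.9, -240.8, 191.7]
tool_rot: [2.881, -0.149, 0.786]
force: [-1.0, -0.9, 1.0]
width: 29.4
gripper_force: 60.2
```

Emit:
{"name": "send_rows", "arguments": {"rows": [[[0, 0, 0.2, 0, 0, 0], [0, 0, 0.2, 0, 0, 0], [0, 0, 0.2, 0, 0, 0]]]}}

```text
clock: 14.9
eef_pos: [510.4, -240.9, 190.0]
tool_rot: [2.881, -0.149, 0.786]
force: [-1.2, -0.6, 1.7]
width: 29.4
gripper_force: 60.4
```

Emit:
{"name": "send_rows", "arguments": {"rows": [[[0, 0, 0.15, 0, 0, 0], [0, 0, 0.15, 0, 0, 0], [0, 0, 0.15, 0, 0, 0]]]}}

```text
clock: 15.2
eef_pos: [510.8, -241.1, 188.6]
tool_rot: [2.881, -0.149, 0.786]
force: [-2.0, 0.2, 2.3]
width: 29.1
gripper_force: 60.5
```

Emit:
{"name": "send_rows", "arguments": {"rows": [[[0, 0, 0, 0, 0, 0], [0, 0, 0, 0, 0, 0], [0, 0, 0, 0, 0, 0], [0, 0, 0, 0, 0, 0]]]}}

```text
clock: 15.6
eef_pos: [510.9, -241.1, 188.5]
tool_rot: [2.881, -0.149, 0.786]
force: [-0.6, -0.3, 1.7]
width: 29.2
gripper_force: 60.5
```

```bash
python3 - <<'E'
from cell import ctrl
from h import *
F=[]
for k in range(6):
    a=snap(ctrl,'side','s7'); F.append(ctrl.read_state()['force'])
F=np.mean(F,0)-[-.35,.1,-1.5];print(F,F@Rs[:,2])
s=ctrl.read_state();sp=st(-3.4,-37,0.5);go(ctrl,sp+Rs[:,2]*(147.6-5),tool(-Rs[:,2],np.radians(-45)))
i=cv2.resize(cv2.imread('pics/s7.png')[145:190,230:290],(800,600),interpolation=cv2.INTER_CUBIC)
w=proj(a,sp)[0];cv2.circle(i,tuple(int(round(z)) for z in (w-[230,145]+.5)*13.33),4,(0,0,255),1)
cv2.imwrite('pics/c9.png',i)
E
```

```text
[-1.15582488 -0.3616738   3.00814717] 3.173184325839341
[ 0.04 -0.    0.09] [-0.001  0.     0.001] cur [ 510.9 -241.1  188.5] q [ 0.7   0.63 -0.42  2.08  0.91  0.27 -1.27]
```

View pics/c9.png

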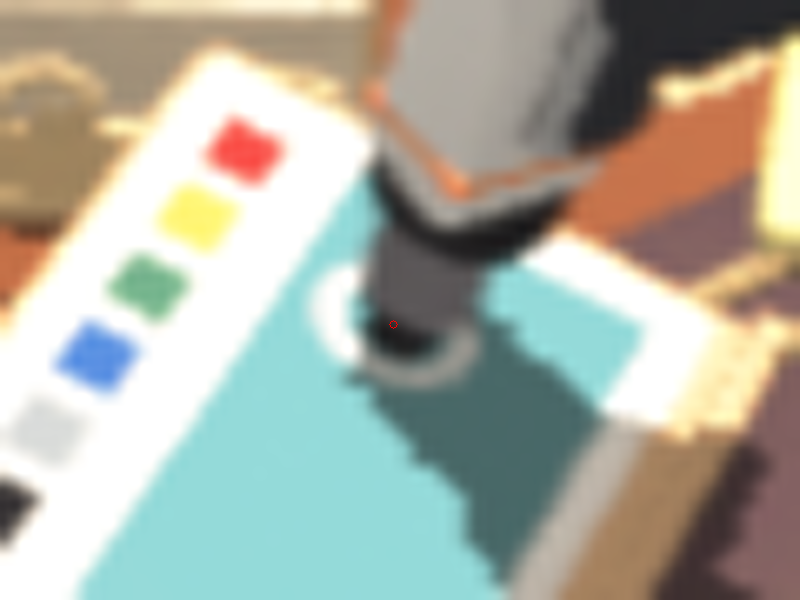

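Emit:
{"name": "send_rows", "arguments": {"rows": [[[0, 0, 0.08, 0, 0, 0], [0, 0, 0.08, 0, 0, 0], [0, 0, 0.08, 0, 0, 0], [0, 0, 0.08, 0, 0, 0], [0, 0, 0.08, 0, 0, 0], [0, 0, 0.08, 0, 0, 0]]]}}

```text
clock: 16.5
eef_pos: [511.1, -241.1, 187.8]
tool_rot: [2.881, -0.149, 0.786]
force: [-1.7, -0.3, 2.1]
width: 29.5
gripper_force: 60.5
```

```bash
python3 - <<'E'
from cell import ctrl
s=ctrl.read_state();print(s['force'],s['eef_pos'],s['gripper_force'])
print(ctrl.finish_job())
E
```

```text
[-1.74490273 -0.34933318  2.10193774] [ 511.09695007 -241.09239062  187.76724032] 60.46967625617981
the job is handed in; nothing more can be done
None
```

I handed the job in at about 16.5 s, but no verdict came back: the eraser lies flat on the bare desk, and the reader is held square on the ringed spot, within about 2 mm of centre and pressing with about 4 N (nose roughly half way in).

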